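Zero the film length counter

ROBOT

A 6-joint arm with a two-finger parallel gripper is mounted at the origin on a cart in front of the work surface, level with it; the furniture and walls round the work are solid. World frame = base frame: x ahead of the robot, y to its left, z up, the work surface at z = 0. Lengths are in m, angles in rad, forces in N, time in s.
With the tool pointing down it reaches from about 0.275 to 0.85 m from the base axis. Payload 5.2 kg.
Tool frame: the origin (TCP) lies between the finger pads; the fingertips stand 8 mm ahead of it and the grasp point (between the pads) lies 11 mm behind it; z points along the fingers, y is the line along which they close (so a half turn about z gives the same grasp; the last joint's range is limited). The gripper opens to 85 mm and grips with 20 to 120 N. Pads are 22 mm wide; open, the fingers measure 114 mm over their backs; the gripper's body (76 mm by 85 mm) begins 54 mm behind the grasp point. The pads swing forward as they close: fully open they stand 13 mm farther back than shut.
Start: joints at [-1.361, 0.259, 1.535, -0, 1.348, -0.203], TCP at [0.221, -0.504, 0.239] pointing down, gripper open.
Joint ranges: [-3.14, 3.14], [-0.91, 2.08], [0.19, 2.58], [-1.22, 4.36], [0.22, 2.71], [-3.12, 3.12]. Speed limits (rad/s): [2.57, 2.57, 3.14, 3.14, 3.14, 3.14].

INTERFACE

Orientations are given as a unit quaternion [w, x, y, z].
In Python, from rig import arm gives the robot as it stands. The module is installed in compiled form; this text tells all that it offers.
- The arm moves only by the tool drive_tool, never from a script. Its arguments are lists of equal length, an entry for each row: "slide": the shift along the world's x, y, z in cm, a list of three; "yaw": the turn about the world's z in degrees. In form: {"slide": [[x, y, z], ...], "yaw": [yaw, ...]}. A call has 1 to 5 rows; each row shifts and turns the commanded pose from where the row before left it; what a row does not reach is not made up. A row lasts 1/8 s, in which the tool goes at most 62.5 mm and 10.7 degrees, less where a joint would pass 70% of its speed; a pose out of reach is approached as far as the arm can. A call with a gripper value outside its range is refused whole. "hand" is the opening, from 0 (shut) to 1 (fully open), set as the call begins (left out, the last holds). The fingers move at their own pace and stop on an object; the grip force is fixed at half the most. Time passes only in rows, so rows that do not move let the fingers close. It gives the time, the measured TCP pose, the force, the opening and the grip force at its end, in the units of the state.
- arm.observe(): the state, without advancing time (a new reading comes with each control period).
- arm.snapshot(name): name is "side" or "top"; returns a dict with "image" (384x512x3 uint8, red, green, blue), "z_map" (384x512 float32, m along the optical axis (not along the pixel's ray), 0 where there is no reading), "intrinsics" (3x3 intrinsics, pixels), "cam_to_world" (4x4, takes a point from camera to world coordinates). Camera axes: x right, y up, looking along -z (the intrinsics and any distortion apply to the point x, -y, -z); pixel columns grow to the right and rows downward; lengths in m; the calibration is good to about 2 mm. A picture is of the moment at which its call begins.
- arm.sign_off(): hands the job in; it is judged then, once.
The state is a dict: "time_s": time; "joints": joint angles; "joint_vel": joint speeds; "joint_efforts": joint torques, N m; "eef_pos": TCP position; "ee_rot": TCP orientation; "force": force on the tool from outside, world axes, zero at the start; "moment": the same for the moment, N m; "finger_gap": opening from 0.0 (shut) to 1.0 (fully open); "finger_force": force on a finger pad.
Only numpy, scipy, OpenCV 4.12 (cv2) and the standard library are available. Lean on these libraries where they do the work, as an engineer would, in place of code of your own. Each camera call takes 0.05 s, during which the arm holds its last target. There are 200 camera calls.

TASK

Before the next length of film is measured, set the film counter on the bench back to zero: turn its pointer knob anticlockwise, seen from above, until it is fully back at its zero stop, then let go. Leave the counter's small round brake knob set as it is.

Things in the scene. Friction and masses are not known exactly. Their poses are not given: they have to be found in the camera images.
- counter: Film length counter, fixed: grey case 140 (x) x 220 (y) x 60 mm high. Origin: centre of its underside on the bench; x to the back of the case, y to its left. On top at x 0, y +45 mm a white dial, 101 mm across, face 63 mm above the bench, with the reset pointer knob; at x 0, y -70 mm the brake knob. A rubber measuring wheel stands out of the -y end to y -142 mm. Place and yaw vary.
- reset_grip (a point): On the reset knob's vertical axis, at the height to grip: 89 mm above the bench, 26 above the dial. The knob: black upright bar 50 long, 12 wide, 36 mm high (top 99 mm above bench) on a 40 mm hub disc 4 mm thick; a white line on top runs to the pointer end; the thin pointer 4-7 mm above the dial reaches 42 mm from the axis. The point turns with it: x along the bar to the pointer, y across the bar (12 mm, to grip), z up.
- reset_knob (a joint): Reset knob angle, rad: 0 at the zero stop, growing clockwise seen from above, up to 4.4. At 0 the pointer is 0.6 rad anticlockwise of the case's +x, at the first tick, against a steel pin (6 mm thick, 7 mm high, 40 mm from the axis) on the dial. Starts between 0.7 and 1.4; light friction (0.06 N m), stays where left, stops hard at 0.
- brake_knob (a joint): Film brake knob angle, rad, clockwise seen from above; starts at 0 and is to be left alone. Ribbed round black knob, 26 mm across, on a 32 mm aluminium collar; top 81 mm above the bench; 115 mm from the reset knob's axis. Turns easily (0.05 N m).

How it is judged:
At the end, for the whole second after the job is handed in: The reset pointer knob is back at its zero stop (joint below 0.17 rad, about 10 degrees) and at rest (value of joint reset_knob below 0.17 rad and velocity of joint reset_knob between -0.05 and 0.05 rad/s); the robot touches nothing.
It fails at once if the brake knob is turned by more than 0.25 rad (value of joint brake_knob above 0.25 rad or value of joint brake_knob below -0.25 rad).
It also fails if it takes over 32 s, if anything falls off the work surface, if the arm or the gripper's body presses on something with over 40 N, if the wrist force passes 120 N, or if a joint passes its speed limit or range.

## Working session

There is one attempt and no reset: what is moved stays moved. The work goes in short steps, Python scripts to look and compute and a tool call to move; the robot and the scene stay as the last step left them, time stands still between calls to the robot, and variables do not carry over. Pictures are saved under pics/ and viewed, at most 10 in all, crops included, and the job is handed in when it is done.

Besides the shell and the picture viewer there is one more tool, called after "Call:" in YAML: its name, and indented under it one key for each argument. drive_tool: Moves the arm, as the interface text tells. Its arguments: {"type":"object","properties":{"slide":{"type":"array","items":{"type":"array","items":{"type":"number"}}},"yaw":{"type":"array","items":{"type":"number"}},"hand":{"type":"number"}},"required":["slide","yaw"]}

```bash
mkdir -p pics
cat > h.py <<'E'
import numpy as np, cv2
from rig import arm
def world(s):
    z=s["z_map"]; K=s["intrinsics"]; T=s["cam_to_world"]
    v,u=np.mgrid[:z.shape[0],:z.shape[1]]
    p=np.stack([(u-K[0,2])/K[0,0]*z,-(v-K[1,2])/K[1,1]*z,-z,np.ones_like(z)],-1)
    w=(p@T.T)[...,:3]; w[z==0]=np.nan
    return w
E
python3 - <<'E'
from h import *
for n in("top","side"):
    s=arm.snapshot(n); cv2.imwrite(f"pics/{n}0.png",s["image"][...,::-1]); np.savez(f"{n}0.npz",**s)
o=arm.observe(); print(o["time_s"],o["eef_pos"],o["ee_rot"],o["finger_gap"])
E
```

```text
0.1 [ 0.22057853 -0.50332121  0.2385672 ] [-8.25735425e-04  9.78770796e-01  2.04956208e-01 -7.12984621e-06] 1.0001550859549342
```

View pics/top0.png

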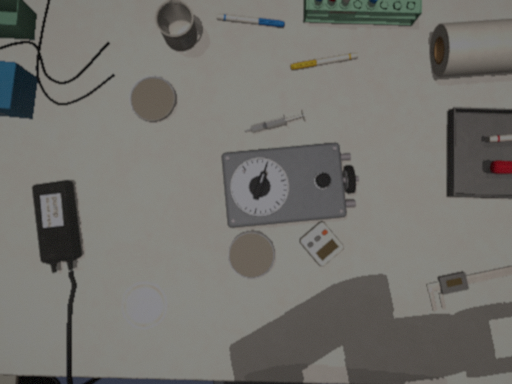

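View pics/side0.png

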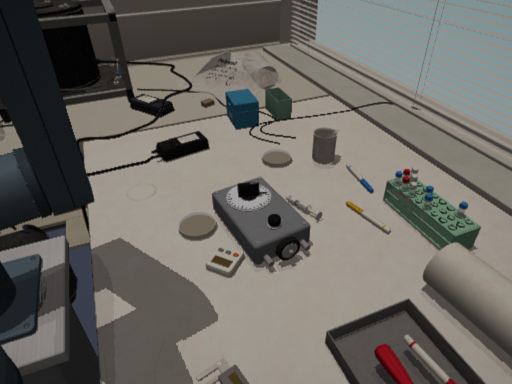

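The top view shows the counter: dial centre at about (260,187), pointer towards (266,162), brake knob at (323,180), and wheel at (349,179). The side view agrees, with the knob at (248,190). Next I'll get positions from the depth map.

Run:
```python
from h import *
s=dict(np.load("top0.npz")); w=world(s); im=s["image"]
roi=np.zeros(w.shape[:2],bool); roi[135:235,215:365]=1
H=w[...,2]
print("bench z",np.nanmedian(w[250:280,180:210,2]))
m=roi&(H>.05)&(H<.07)
r=cv2.minAreaRect(w[m][:,:2].astype(np.float32)*1000); print("case",r)
dial=roi&(im.min(-1)>150)&m
g=cv2.cvtColor(im,cv2.COLOR_RGB2GRAY)
wd=w[dial][:,:2]; print("dial n",len(wd), cv2.minEnclosingCircle((wd*1000).astype(np.float32)))
k=roi&(H>.088)&(np.arange(512)[None]<300)
print("bar",k.sum(),np.nanmean(w[k],0)); print(cv2.minAreaRect((w[k][:,:2]*1000).astype(np.float32)))
b=roi&(H>.074)&(np.arange(512)[None]>300)&(np.arange(512)[None]<338)
print("brake",b.sum(),np.nanmean(w[b],0))
bb=w[b].mean(0)-w[k].mean(0); print("dist",np.hypot(*bb[:2]),"case -y dir",np.degrees(np.arctan2(bb[1],bb[0])))
cv2.imwrite("pics/crop.png",cv2.resize(im[140:235,215:340,::-1],None,fx=6,fy=6,interpolation=cv2.INTER_CUBIC))
for p in((266,162),(267,170),(260,187)): print(p,w[p[1],p[0]])
```

```text
bench z 0.0010444507290824356
case ((575.3074340820312, -10.32379150390625), (140.3766632080078, 241.70632934570312), 7.056136131286621)
dial n 0 ((0.0, 0.0), 0.0)
bar 195 [0.56785845 0.04516181 0.09945252]
((567.9796752929688, 45.247432708740234), (11.920846939086914, 49.66083908081055), 74.22470092773438)
brake 179 [ 0.58159821 -0.06825443  0.08146781]
dist 0.11424545686211784 case -y dir -83.09258657492022
(266, 162) [0.61367913 0.03375696 0.0649317 ]
(267, 170) [0.59880434 0.03157641 0.06718238]
(260, 187) [0.56485116 0.04376733 0.10071353]
```

View pics/crop.png

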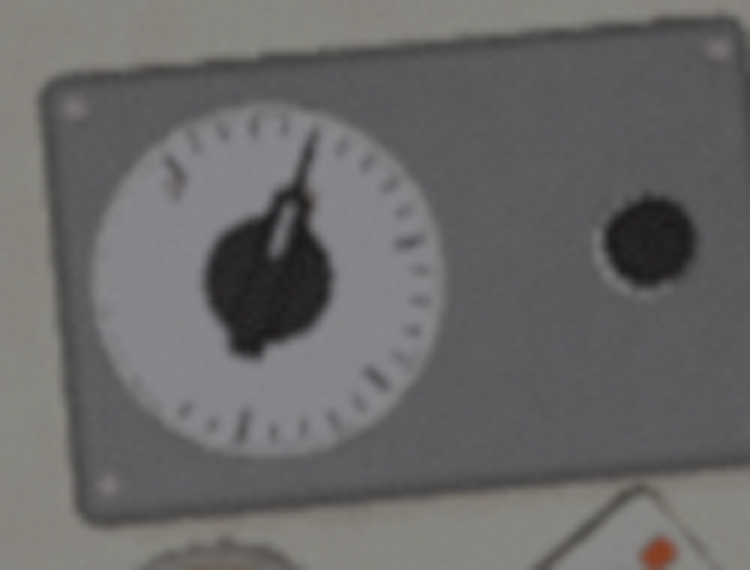

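Everything is consistent: bar 50×12 mm, top at 99 mm, brake 114 mm away. The axis is at (0.568, 0.045), the case yaw is about 7° and the pointer is at about -15.8°. The zero stop should be near +41.4°, so the knob needs about 57° anticlockwise. To grip it, I turn the tool about -39.5°.

Call:
drive_tool:
  slide:
    - [2.3,3.7,0]
    - [2.3,3.7,0]
    - [2.3,3.7,0]
    - [2.3,3.7,0]
    - [2.3,3.7,0]
  yaw: [-2.6,-2.6,-2.6,-2.6,-2.6]
  hand: 1

```text
time_s: 0.72
eef_pos: [0.3361, -0.3174, 0.239]
ee_rot: [-0.0, 0.996, 0.092, -0.0]
force: [-0.6, -0.2, 0.8]
finger_gap: 1.0
finger_force: 0.0
```

Call:
drive_tool:
  slide:
    - [2.3,3.7,0]
    - [2.3,3.7,0]
    - [2.3,3.7,0]
    - [2.3,3.7,0]
    - [2.3,3.7,0]
  yaw: [-2.6,-2.6,-2.6,-2.6,-2.6]

```text
time_s: 1.35
eef_pos: [0.4511, -0.1324, 0.2391]
ee_rot: [-0.0, 1.0, -0.021, -0.0]
force: [0.2, -1.0, -0.1]
finger_gap: 1.0
finger_force: 0.0
```

Call:
drive_tool:
  slide:
    - [2.3,3.6,-1]
    - [2.3,3.6,-1]
    - [2.3,3.6,-1]
    - [2.3,3.6,-1]
    - [2.3,3.6,-1]
  yaw: [-2.6,-2.6,-2.6,-2.6,-2.6]

```text
time_s: 1.98
eef_pos: [0.566, 0.0475, 0.1885]
ee_rot: [0.0, 0.991, -0.134, -0.0]
force: [1.0, -1.2, -0.2]
finger_gap: 1.001
finger_force: 0.0
```

Call:
drive_tool:
  slide:
    - [0,0,0]
    - [0,0,0]
    - [0,0,0]
  yaw: [0,0,0]

```text
time_s: 2.35
eef_pos: [0.5653, 0.0453, 0.1896]
ee_rot: [0.0, 0.991, -0.134, 0.0]
force: [0.2, 0.3, 0.6]
finger_gap: 1.001
finger_force: 0.0
```

Call:
drive_tool:
  slide:
    - [0.3,0,-2]
    - [0,0,-2]
    - [0,0,-2]
    - [0,0,-1.5]
    - [0,0,-1]
  yaw: [-0.4,0,0,0,0]

```text
time_s: 2.98
eef_pos: [0.5685, 0.0456, 0.1038]
ee_rot: [0.0, 0.991, -0.137, -0.0]
force: [0.1, -0.7, -0.7]
finger_gap: 0.999
finger_force: 0.0
```

Run:
```python
from h import *
a=arm.snapshot("side")["image"][120:300,130:370]; t=arm.snapshot("top")["image"][120:255,190:370]
c=np.hstack([cv2.resize(a,(400,300)),cv2.resize(t,(400,300))])
cv2.imwrite("pics/near.png",c[...,::-1]); o=arm.observe(); print(o["eef_pos"],o["force"],o["joints"])
```

```text
[0.56804334 0.04592498 0.10346419] [ 0.22151659  0.01606925 -0.23295594] [-1.14976157e-01  4.18500419e-01  1.66189667e+00 -3.50522541e-05
  1.06283793e+00  1.73117486e+00]
```

View pics/near.png

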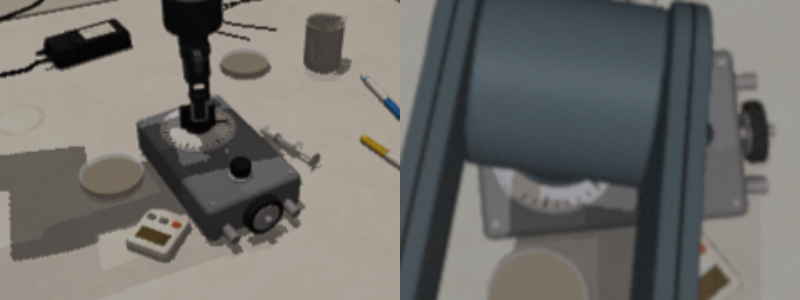

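In the left half (side view) the open fingers straddle the knob at about (198,115), well clear of the brake knob at (240,168). In the right half (top view) the arm hides the dial. Next I'll descend and close.

Call:
drive_tool:
  slide:
    - [0,0,-1]
    - [0,0,-0.8]
    - [0,0,-0.5]
    - [0,0,0]
    - [0,0,0]
  yaw: [0,0,0,0,0]

```text
time_s: 3.7
eef_pos: [0.5689, 0.0462, 0.0815]
ee_rot: [-0.0, 0.991, -0.137, 0.0]
force: [0.5, -0.3, -0.0]
finger_gap: 0.996
finger_force: 0.0
```

Call:
drive_tool:
  slide:
    - [0,0,0]
    - [0,0,0]
    - [0,0,0]
    - [0,0,0]
    - [0,0,0]
  yaw: [0,0,0,0,0]
  hand: 0

```text
time_s: 4.32
eef_pos: [0.5688, 0.0465, 0.0816]
ee_rot: [-0.0, 0.991, -0.137, 0.0]
force: [0.1, 2.5, 2.3]
finger_gap: 0.124
finger_force: 60.5
```

Call:
drive_tool:
  slide:
    - [0,0,0]
    - [0,0,0]
    - [0,0,0]
  yaw: [0,0,0]

```text
time_s: 4.7
eef_pos: [0.5688, 0.0465, 0.0815]
ee_rot: [-0.0, 0.991, -0.137, 0.0]
force: [-0.5, 4.0, 4.0]
finger_gap: 0.132
finger_force: 60.8
```

Gripped the 12 mm bar with little side force. Turning anticlockwise (+yaw).

Call:
drive_tool:
  slide:
    - [0,0,0]
    - [0,0,0]
    - [0,0,0]
    - [0,0,0]
    - [0,0,0]
  yaw: [3,4,4,4,4]

```text
time_s: 5.32
eef_pos: [0.5688, 0.0462, 0.0816]
ee_rot: [0.0, 1.0, 0.03, 0.0]
force: [-0.7, 3.3, 4.1]
finger_gap: 0.128
finger_force: 60.9
```

Call:
drive_tool:
  slide:
    - [0,0,0]
    - [0,0,0]
    - [0,0,0]
    - [0,0,0]
    - [0,0,0]
  yaw: [5,5,5,5,5]

```text
time_s: 5.95
eef_pos: [0.5689, 0.0459, 0.0816]
ee_rot: [0.0, 0.969, 0.245, 0.0]
force: [0.1, 1.1, 3.9]
finger_gap: 0.131
finger_force: 60.8
```

Call:
drive_tool:
  slide:
    - [0,0,0]
    - [0,0,0]
    - [0,0,0]
    - [0,0,0]
  yaw: [4,3,0,0]

```text
time_s: 6.45
eef_pos: [0.5689, 0.0458, 0.0815]
ee_rot: [0.0, 0.953, 0.302, 0.0]
force: [-0.5, -0.4, 5.2]
finger_gap: 0.127
finger_force: 60.8
```

```bash
python3 -c "
from rig import arm
o=arm.observe();print(o['moment'],o['force'],o['ee_rot'],o['finger_gap'])"
```

```text
[-0.04822923  0.02785495  0.04771627] [-0.47226186 -0.36722346  5.19992459] [3.97483541e-04 9.53168899e-01 3.02438196e-01 1.71768000e-04] 0.12656456253966253
```

Call:
drive_tool:
  slide:
    - [0,0,0]
    - [0,0,0]
    - [0,0,0]
    - [0,0,0]
    - [0,0,0]
  yaw: [1.5,1.5,1,0,0]

```text
time_s: 7.08
eef_pos: [0.569, 0.0458, 0.0815]
ee_rot: [0.0, 0.942, 0.336, 0.0]
force: [0.3, -0.7, 5.5]
finger_gap: 0.129
finger_force: 61.0
```

```bash
python3 -c "
from rig import arm
o=arm.observe();print(o['moment'],o['force'],o['ee_rot'],o['finger_gap'])"
```

```text
[-0.16499857 -0.01182561  0.06316447] [ 0.25864679 -0.66084239  5.5431388 ] [4.16317113e-04 9.41750667e-01 3.36311556e-01 2.11869974e-04] 0.1290931616267859
```

Call:
drive_tool:
  slide:
    - [0,0,0]
    - [0,0,0]
    - [0,0,0]
    - [0,0,0]
  yaw: [1,1,0,0]

```text
time_s: 7.58
eef_pos: [0.569, 0.0458, 0.0815]
ee_rot: [0.0, 0.936, 0.353, 0.0]
force: [0.2, -1.2, 5.4]
finger_gap: 0.128
finger_force: 61.0
```

```bash
python3 -c "
from rig import arm
o=arm.observe();print(o['moment'],o['force'],o['ee_rot'],o['finger_gap'])"
```

```text
[-0.24056124 -0.03124008  0.05927656] [ 0.23906604 -1.15081145  5.39391231] [4.50979394e-04 9.35731284e-01 3.52713357e-01 2.19376784e-04] 0.12848571166694958
```

Yaw is 41.3° and I can't feel the stop yet, so I'll continue gently.

Call:
drive_tool:
  slide:
    - [0,0,0]
    - [0,0,0]
    - [0,0,0]
    - [0,0,0]
  yaw: [1,1,0,0]

```text
time_s: 8.07
eef_pos: [0.569, 0.0458, 0.0815]
ee_rot: [0.0, 0.93, 0.368, 0.0]
force: [-0.6, -1.0, 4.8]
finger_gap: 0.128
finger_force: 61.8
```

```bash
python3 -c "
from rig import arm
o=arm.observe();print(o['moment'],o['force'],o['ee_rot'],o['finger_gap'])"
```

```text
[-0.19574509 -0.03101826 -0.76476339] [-0.58203486 -1.04705394  4.78489318] [2.11005109e-04 9.29794441e-01 3.68078999e-01 3.20755607e-04] 0.1277547927716398
```

The moment jumped to -0.76 N m at yaw 43.2°, so the knob is on the stop. I'll ease off slightly, release and lift.

Call:
drive_tool:
  slide:
    - [0,0,0]
    - [0,0,0]
  yaw: [-0.6,0]

```text
time_s: 8.32
eef_pos: [0.569, 0.0458, 0.0815]
ee_rot: [0.0, 0.932, 0.363, 0.0]
force: [-0.7, -1.1, 4.5]
finger_gap: 0.128
finger_force: 61.3
```

Call:
drive_tool:
  slide:
    - [0,0,0]
    - [0,0,0]
    - [0,0,0]
    - [0,0,0]
    - [0,0,0]
  yaw: [0,0,0,0,0]
  hand: 1

```text
time_s: 8.95
eef_pos: [0.5686, 0.0462, 0.0812]
ee_rot: [-0.0, 0.932, 0.364, -0.0]
force: [1.1, 0.0, 0.1]
finger_gap: 0.996
finger_force: 0.0
```

Call:
drive_tool:
  slide:
    - [0,0,1]
    - [0,0,2]
    - [0,0,3]
    - [0,0,4]
    - [0,0,4]
  yaw: [0,0,0,0,0]

```text
time_s: 9.57
eef_pos: [0.5686, 0.0462, 0.2233]
ee_rot: [0.0, 0.932, 0.364, 0.0]
force: [1.0, 1.1, 0.1]
finger_gap: 0.997
finger_force: 0.0
```

Call:
drive_tool:
  slide:
    - [-1,-5,0]
    - [-2,-5,0]
    - [-2,-5,0]
    - [-2,-5,0]
    - [-2,-5,0]
  yaw: [0,0,0,0,0]

```text
time_s: 10.2
eef_pos: [0.478, -0.2053, 0.2223]
ee_rot: [0.001, 0.931, 0.364, 0.0]
force: [0.5, 0.4, 0.4]
finger_gap: 1.001
finger_force: 0.0
```

Call:
drive_tool:
  slide:
    - [-2,-4,0]
    - [-2,-3,0]
    - [0,0,0]
    - [0,0,0]
  yaw: [0,0,0,0]

```text
time_s: 10.7
eef_pos: [0.4388, -0.2735, 0.2218]
ee_rot: [0.0, 0.932, 0.363, 0.0]
force: [0.7, -0.3, -0.4]
finger_gap: 0.999
finger_force: 0.0
```

Run:
```python
from h import *
s=arm.snapshot("top"); w=world(s); im=s["image"]
k=np.zeros(w.shape[:2],bool); k[140:235,220:300]=1; k&=(w[...,2]>.088)&(w[...,2]<.12)
print(k.sum(),cv2.minAreaRect((w[k][:,:2]*1000).astype(np.float32)))
cv2.imwrite("pics/end.png",cv2.resize(im[140:235,215:340,::-1],None,fx=6,fy=6,interpolation=cv2.INTER_CUBIC))
o=arm.observe(); print(o["time_s"],o["eef_pos"],o["force"])
```

```text
200 ((568.242919921875, 45.143035888671875), (49.123104095458984, 12.178462028503418), 41.43793487548828)
10.75 [ 0.43907908 -0.27311194  0.22170449] [-0.85230776  1.27436304 -0.06698348]
```

View pics/end.png

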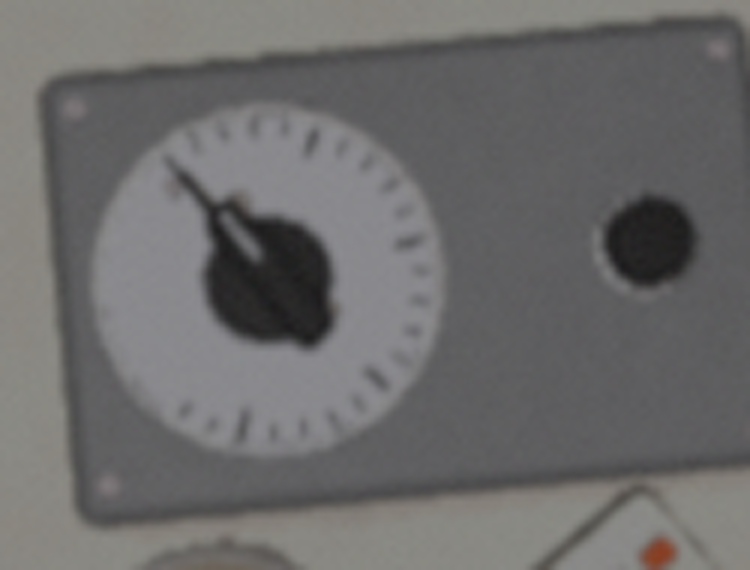

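The pointer tip, at about (172,160) in the crop, sits on the first tick against the pin at (178,185). The bar angle is 41.4°, as predicted for zero. The brake knob looks unchanged, and the arm is clear.

```bash
python3 -c "
from rig import arm
print(arm.sign_off())"
```

```text
the job is handed in; nothing more can be done
None
```

The film counter's pointer knob is back at its zero stop (stop felt at the wrist, pointer on the first tick), the brake knob looks unmoved, the arm is clear, and the job is handed in at about 10.8 s; no verdict came back.

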